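# Switch on the fume extractor under its guard flap

## Task

Switch on the laser cutter's fume extractor at the wider of the two switch boxes, the one with the round black hose stub on its back: lift its guard flap by the knob until it stands up, flip the toggle inside all the way over to its other side, then lower the flap fully shut again. Leave the narrower switch box alone.

Things in the scene. Friction and masses are not known exactly. Their poses are not given: they have to be found in the camera images.
- extract_box: Wider switch box, fixed: grey, 110 (x) x 160 (y) x 80 mm high, walls 5, open top under its flap, inner floor at z = 30 mm. Black round hose stub, 58 mm across, 35 long, on its back (+x). Black barrel knob (20 mm diameter, 28 long along y) on a 10 mm stem at mid front edge of the flap, 32 mm clear of it. Origin: centre of underside, on the bench; x to the back, away from robot; y to robot's left; z up.
- flap (a joint): Its guard flap, clear window in an aluminium frame, 110 x 160 x 6 mm. Rad: 0 shut, pi/2 upright, stop at 2.0; starts at 0 to 0.2. Hinge along y at box x = 55, z = 83 mm; stiff, stays where left, 1 to 2 N at the knob. At angle a the knob's centre is at box x = 55 - 142 cos a, y = 0, z = 83 + 142 sin a mm; it pivots when pinched from above by its end faces (28 mm, along y).
- toggle (a joint): Toggle under that flap: 10 mm steel stem, black ball 22 mm in diameter. Rad: 0 off, leaning 0.6 to box -y (robot's right); 1.2 on, leaning 0.6 to +y. Starts at 0 to 0.15, stays where left, 2 to 3 N at the ball. Pivot at box x = -8, y = 0, z = 32 mm; at angle t the ball's centre is at box x = -8, y = 32 sin(t - 0.6), z = 32 + 32 cos(t - 0.6) mm.
- pump_box: Narrower switch box of another machine, to be left alone: same make with like flap, knob and toggle, but 110 (x) x 110 (y) x 80 mm high and no hose stub on its back. Fixed to the bench beside the wider box, on either side of it. Origin: centre of its underside; axes as for the wider box.

How it is judged:
On the way, in this order (a step that is already met when the one before it is completed fails the run):
1. the guard flap of the wider box is lifted until it stands up (over 1.2 rad) (value of joint flap above 1.2 rad), for 0.2 s.
2. the toggle is flipped over (past 0.9 rad) while the flap is up (value of joint toggle above 0.9 rad and value of joint flap above 1 rad), for 0.2 s.
3. the flap is lowered shut (under 0.12 rad) (value of joint flap below 0.12 rad), for 0.2 s.
At the end, for the whole second after the job is handed in: The wider box's flap is shut (under 0.12 rad, about 7 degrees), its toggle is over on its other side (past 0.9 of 1.2 rad), and both are at rest (value of joint flap below 0.12 rad and value of joint toggle above 0.9 rad and velocity of joint flap between -0.05 and 0.05 rad/s and velocity of joint toggle between -0.05 and 0.05 rad/s); the robot touches nothing.
It fails at once if the robot presses on the narrower switch box (over 1 N) (contact force between any of the fingers, the arm and pump_box above 1 N).
It also fails if it takes over 61 s, if anything falls off the work surface, if the arm or the gripper's body presses on something with over 40 N, if the wrist force passes 120 N, or if a joint passes its speed limit or range.

## Robot

A 7-joint arm with a two-finger parallel gripper is mounted at the origin on the work surface. World frame = base frame: x ahead of the robot, y to its left, z up, the work surface at z = 0. Lengths are in m, angles in rad, forces in N, time in s.
With the tool pointing down it reaches from about 0.425 to 0.925 m from the base axis. Payload 6.8 kg.
Tool frame: the origin (TCP) lies at the very end of the fingers, on their centre line; the grasp point (between the pads) lies 19 mm behind it; z points along the fingers, y is the line along which they close (so a half turn about z gives the same grasp; the last joint's range is limited). The gripper opens to 85 mm and grips with 20 to 120 N. Pads are 22 mm wide; open, the fingers measure 114 mm over their backs; the gripper's body (76 mm by 85 mm) begins 54 mm behind the grasp point. The pads swing forward as they close: fully open they stand 13 mm farther back than shut.
Start: joints at [1.039, 0.477, 0.022, 1.555, -0.011, 1.109, -0.083], TCP at [0.278, -0.615, 0.231] pointing down, gripper open.
Joint ranges: [-2.96, 2.96], [-0.34, 2.1], [-1.41, 1.46], [0.24, 2.44], [-1.37, 4.51], [0.17, 1.92], [-2.96, 2.96]. Speed limits (rad/s): [2.39, 2.39, 3.14, 3.14, 3.14, 3.14, 3.14].

## Interface

Orientations are given as a rotation vector (axis times angle).
In Python, from bench import r gives the robot as it stands.
- The arm moves only by the shell command python3 -m jog 'ROWS' [FORCE]. ROWS is JSON, a list of rows, each an object of numbers: "fingers": the finger opening in m, from 0 to 0.0854; "x", "y", "z": the shift along the tool's x, y, z in m; "rx", "ry", "rz": the turn, a rotation vector about the tool's x, y, z in degrees. In form: [{"fingers": .., "x": .., "y": .., "z": .., "rx": .., "ry": .., "rz": ..}, ...]. A call has 1 to 8 rows; each row shifts and turns the commanded pose from where the row before left it, along the tool's axes as they then stand; what a row does not reach is not made up. A row lasts 1/8 s, in which the tool goes at most 62.5 mm and 10.7 degrees, less where a joint would pass 70% of its speed; a pose out of reach is approached as far as the arm can. A call is refused whole if a number of a shift passes 0.0625 or a number of a turn 10.7, either way. A call with a gripper value outside its range is refused whole. The fingers move at their own pace and stop on an object; FORCE is the grip in N (left out, the last holds). Time passes only in rows, so rows that do not move let the fingers close. It gives the time, the measured TCP pose, the force, the opening and the grip force at its end, in the units of the state.
- r.get_obs(): the state, without advancing time (a new reading comes with each control period).
- r.grab_frame(name): name is "side" or "top"; returns (picture, depth): 420x560x3 uint8, red, green, blue; 420x560 float32, m along the optical axis (not along the pixel's ray), 0 where there is no reading.
- r.get_calibration(name): a dict with "mtx" (3x3 intrinsics, pixels), "extrinsics" (4x4, takes a point from camera to world coordinates). Camera axes: x right, y down, z forward; pixel columns grow to the right and rows downward; lengths in m; the calibration is good to about 2 mm. A picture is of the moment at which its call begins. get_calibration takes no time and is no camera call.
- r.hand_in(): hands the job in; it is judged then, once.
Trained networks look in the newest picture that a camera, given by its name, has taken for a name from the list of things; names that differ only in an ending like _2 or _b are one class to them, and where a whole thing is asked for, a point or a joint stands for the part that bears it (a point fixed in the world has none). Each returns a list of dicts, best first, with "score" (0 to 1); they miss things now and then, are a little off and sometimes report something else, mostly with a low value. They report only what shows in the picture. A call takes as long as a camera call.
- r.search_frame(target, camera): "xyz" ([x, y, z] in m, in world coordinates, good to about 4 mm: the middle of the surface that is visible of it).
- r.landmark_of(target, camera): "xyz" ([x, y, z] in m, in world coordinates, good to about 4 mm: a listed point, or the origin of a listed thing).
The state is a dict: "clock": time; "joints": joint angles; "qvel": joint speeds; "tau": joint torques, N m; "tcp_pos": TCP position; "orientation": TCP orientation; "contact_force": force on the tool from outside, world axes, zero at the start; "moment": the same for the moment, N m; "grip_width": finger opening in m; "gripper_force": force on a finger pad.
Only numpy, scipy, OpenCV 4.12 (cv2) and the standard library are available. Lean on these libraries where they do the work, as an engineer would, in place of code of your own. Each camera call takes 0.05 s, during which the arm holds its last target. There are 200 camera calls.

## Working session

There is one attempt and no reset: what is moved stays moved. The work goes in short steps, Python scripts to look and compute and a shell command to move; the robot and the scene stay as the last step left them, time stands still between calls to the robot, and variables do not carry over. Pictures are saved under pics/ and viewed, at most 10 in all, crops included, and the job is handed in when it is done.

```bash
mkdir -p pics; ls
python3 - <<'E'
from bench import r
import cv2,numpy as np
for c in("side","top"):
    im,d=r.grab_frame(c); cv2.imwrite(f"pics/{c}0.png",im[...,::-1]); 
    k=r.get_calibration(c); print(c,np.round(k["mtx"],1).tolist(),np.round(k["extrinsics"],3).tolist())
    for n in("extract_box","pump_box","flap","toggle"):
        for f in (r.search_frame,r.landmark_of):
            try: print(n,f.__name__,[(np.round(o["xyz"],3).tolist(),round(o["score"],2)) for o in f(n,c)][:3])
            except Exception as e: print(n,e)
o=r.get_obs(); print({k:np.round(v,3).tolist() for k,v in o.items()})
E
```

```text
pics
side [[517.1, 0.0, 277.5], [0.0, 517.1, 209.6], [0.0, 0.0, 1.0]] [[-0.936, -0.188, 0.299, 0.306], [-0.353, 0.471, -0.808, 0.683], [0.011, -0.862, -0.507, 0.524], [0.0, 0.0, 0.0, 1.0]]
extract_box call [([0.505, 0.226, 0.086], 0.71)]
extract_box call [([0.516, 0.179, 0.001], 0.86)]
pump_box call [([0.562, -0.164, 0.068], 0.94)]
pump_box call [([0.572, -0.214, -0.003], 0.85)]
flap call [([0.516, 0.188, 0.087], 0.64)]
flap it knows: extract_box, pump_box
toggle call []
toggle it knows: extract_box, pump_box
top [[542.3, 0.0, 284.2], [0.0, 542.3, 210.0], [0.0, 0.0, 1.0]] [[0.027, -0.989, 0.148, 0.434], [-1.0, -0.026, 0.011, -0.003], [-0.007, -0.148, -0.989, 0.942], [0.0, 0.0, 0.0, 1.0]]
extract_box call [([0.521, 0.17, 0.087], 0.75)]
extract_box call [([0.522, 0.173, -0.003], 0.81)]
pump_box call [([0.57, -0.212, 0.092], 0.78)]
pump_box call [([0.578, -0.217, -0.0], 0.56)]
flap call [([0.514, 0.179, 0.091], 0.89)]
flap it knows: extract_box, pump_box
toggle call []
toggle it knows: extract_box, pump_box
{'clock': 0.7, 'joints': [1.039, 0.477, 0.022, 1.555, -0.011, 1.109, -0.083], 'qvel': [0.001, -0.002, -0.0, -0.001, 0.0, -0.001, 0.001], 'tau': [0.0, -59.616, 1.606, -28.15, 0.012, 0.002, 0.0], 'tcp_pos': [0.278, -0.615, 0.231], 'orientation': [3.071, 0.661, 0.0], 'contact_force': [0.089, -1.048, 0.093], 'moment': [-0.043, 0.011, -0.043], 'gripper_force': 0.0, 'grip_width': 0.085}
```

View pics/top0.png

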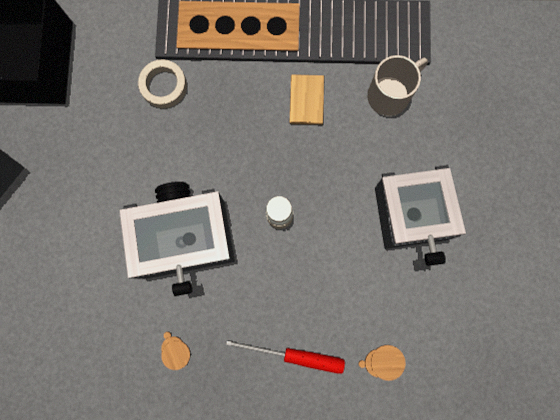

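View pics/side0.png

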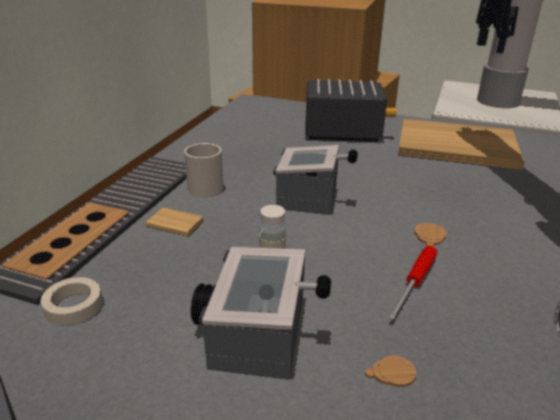

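The top view shows the wide box at (175,235) with its hose stub at (172,190) and its knob at (181,288). The narrow box is on the right at (423,207). The side view agrees, with the wide box's knob at (323,286). Next I'll measure yaw, flap angle and knob position from depth.

```bash
cat > h.py <<'E'
from bench import r
import cv2,numpy as np
def cloud(c):
    im,d=r.grab_frame(c);k=r.get_calibration(c);K=k["mtx"];T=np.array(k["extrinsics"])
    v,u=np.mgrid[:420,:560]
    p=np.stack([(u-K[0][2])/K[0][0]*d,(v-K[1][2])/K[1][1]*d,d],-1)
    return im,p@T[:3,:3].T+T[:3,3],d>0
E
python3 - <<'E'
from h import *
im,P,ok=cloud("top")
m=ok&(im.min(2)>170)&(abs(P[...,1]-.175)<.13)&(abs(P[...,0]-.52)<.1)&(P[...,2]>.05)&(P[...,2]<.15)
q=P[m]; print(len(q))
c=q.mean(0); n=np.linalg.svd(q-c)[2][2]; n*=np.sign(n[2]); print("plane",c,n,"tilt",np.arccos(n[2]))
R=cv2.minAreaRect((q[:,:2]*1000).astype(np.float32)); print(R); print(cv2.boxPoints(R))
for cam,w in(("top",(168,194,280,297)),("side",(314,332,274,300))):
    im,P,ok=cloud(cam); a,b,e,f=w
    s=np.zeros(ok.shape,bool); s[e:f,a:b]=1
    s&=ok&(im.max(2)<60)&(P[...,2]>.06)
    k=P[s]; print(cam,len(k),np.median(k,0),k.min(0),k.max(0))
E
```

```text
3579
plane [0.51782245 0.18016457 0.08926164] [0.06856366 0.01464457 0.99753925] tilt 0.07016775707771629
((508.789306640625, 178.59939575195312), (131.50674438476562, 159.91912841796875), 12.314847946166992)
[[427.4948   242.695   ]
 [461.60297   86.45556 ]
 [590.0838   114.503784]
 [555.97565  270.74323 ]]
top 231 [0.43415744 0.16034744 0.10055862] [0.42326627 0.14702046 0.08679298] [0.44524101 0.17654404 0.10538623]
side 282 [0.43206256 0.17167197 0.10022698] [0.42231291 0.14916769 0.08558217] [0.44337641 0.17744371 0.10496049]
```

Run:
```python
from h import *
for i in range(2):
    im,P,ok=cloud("top")
    m=ok&(im.min(2)>150)&(abs(P[...,1]-.175)<.13)&(abs(P[...,0]-.52)<.1)&(P[...,2]>.07)&(P[...,2]<.12)
    # fill the window then open to drop the stem
    m=m.astype(np.uint8); cs,_=cv2.findContours(m,cv2.RETR_EXTERNAL,cv2.CHAIN_APPROX_NONE)
    g=np.zeros_like(m); cv2.drawContours(g,[max(cs,key=cv2.contourArea)],-1,1,-1)
    g=cv2.morphologyEx(g,cv2.MORPH_OPEN,np.ones((25,25),np.uint8))
    q=P[(g>0)&(m>0)]; R=cv2.minAreaRect((q[:,:2]*1000).astype(np.float32)); print(R)
    for z in (.15,.25): print((abs(P[...,2]-z)<.05).sum())
```

```text
((519.508056640625, 181.00201416015625), (110.24299621582031, 160.29864501953125), 12.260075569152832)
1915
0
((519.4942626953125, 181.161376953125), (110.42728424072266, 160.10165405273438), 12.16772747039795)
1922
0
```

The fitted rectangle is 110×160 mm, which matches the box: origin (0.519,0.181), yaw 12.2°. The flap starts at about 0.08 rad. Next, a helper for deltas, then I'll align the tool.

```bash
cat >> h.py <<'E'
from scipy.spatial.transform import Rotation as Ro
O=np.array([.519,.181,0]);Y=np.deg2rad(12.2);B=Ro.from_euler("z",Y)
def box2w(b): return O+B.apply(np.array(b)/1000)
def w2box(w): return B.inv().apply(np.array(w)-O)*1000
def st():
    o=r.get_obs();p=np.array(o["tcp_pos"]);R=Ro.from_rotvec(o["orientation"])
    print("t",round(o["clock"],2),"box mm",np.round(w2box(p),1),"F",np.round(o["contact_force"],1),"w",round(o["grip_width"],4))
    return p,R
def deltas(*pts):   # world targets, tool-frame mm steps, tool down and aligned with the box
    p,R=st();D=B*Ro.from_rotvec([np.pi,0,0])
    print("turn deg (tool)",np.round(np.degrees((R.inv()*D).as_rotvec()),2))
    for q in pts: print(np.round(q,3),"->",np.round(R.inv().apply(np.array(q)-p)*1000,1)); p=np.array(q)
E
python3 -m jog '[{"rz":6,"z":-0.01},{"rz":6,"z":-0.01},{}]'
python3 -c "
from h import *
deltas([.46,-.38,.25],[.50,-.1,.25],box2w([-86.5,0,160]),box2w([-86.5,0,74]))"
```

```text
t 0.95 box mm [-404.2 -727.3  231.3] F [-0.9 -0.3  0. ] w 0.0854
turn deg (tool) [-0.   -0.   12.08]
[ 0.46 -0.38  0.25] -> [ 263.  -139.5  -18.7]
[ 0.5  -0.1   0.25] -> [ 151.6 -238.8    0. ]
[0.434 0.163 0.16 ] -> [  48.3 -266.4   90. ]
[0.434 0.163 0.074] -> [-0.  0. 86.]validation failed for argument at $[0]...
```

```bash
python3 -m jog '[{"fingers":0.06,"x":0,"y":0,"z":-0.01,"rx":0,"ry":0,"rz":6},{"fingers":0.06,"x":0,"y":0,"z":-0.01,"rx":0,"ry":0,"rz":6},{"fingers":0.06,"x":0,"y":0,"z":0,"rx":0,"ry":0,"rz":0}]'
python3 -c "
from h import *
deltas([.46,-.38,.25],[.50,-.1,.25],box2w([-86.5,0,160]),box2w([-86.5,0,74]))"
```

```text
clock: 1.32
tcp_pos: [0.2779, -0.6157, 0.2522]
orientation: [3.122, 0.337, 0.001]
contact_force: [0.1, 0.1, -0.0]
grip_width: 0.06
gripper_force: 0.0
t 1.32 box mm [-404.1 -727.8  252.2] F [ 0.1  0.1 -0. ] w 0.06
turn deg (tool) [ 0.1  -0.02  0.14]
[ 0.46 -0.38  0.25] -> [ 228.3 -191.4    1.9]
[ 0.5  -0.1   0.25] -> [  98.9 -265.    -0.4]
[0.434 0.163 0.16 ] -> [  -7.9 -270.8   89.5]
[0.434 0.163 0.074] -> [-0.  -0.1 86. ]
```

```bash
python3 -m jog '[{"fingers":0.06,"x":0.038,"y":-0.032,"z":0,"rx":0,"ry":0,"rz":0},{"fingers":0.06,"x":0.038,"y":-0.032,"z":0,"rx":0,"ry":0,"rz":0},{"fingers":0.06,"x":0.038,"y":-0.032,"z":0,"rx":0,"ry":0,"rz":0},{"fingers":0.06,"x":0.038,"y":-0.032,"z":0,"rx":0,"ry":0,"rz":0},{"fingers":0.06,"x":0.038,"y":-0.032,"z":0,"rx":0,"ry":0,"rz":0},{"fingers":0.06,"x":0.038,"y":-0.032,"z":0,"rx":0,"ry":0,"rz":0}]'
python3 -m jog '[{"fingers":0.06,"x":0.016,"y":-0.044,"z":0,"rx":0,"ry":0,"rz":0},{"fingers":0.06,"x":0.016,"y":-0.044,"z":0,"rx":0,"ry":0,"rz":0},{"fingers":0.06,"x":0.016,"y":-0.044,"z":0,"rx":0,"ry":0,"rz":0},{"fingers":0.06,"x":0.016,"y":-0.044,"z":0,"rx":0,"ry":0,"rz":0},{"fingers":0.06,"x":0.016,"y":-0.044,"z":0,"rx":0,"ry":0,"rz":0},{"fingers":0.06,"x":0.016,"y":-0.044,"z":0,"rx":0,"ry":0,"rz":0}]'
python3 -c "
from h import *
deltas(box2w([-86.5,0,160]),box2w([-86.5,0,74]))"
```

```text
clock: 2.08
tcp_pos: [0.4602, -0.3777, 0.2509]
orientation: [-3.123, -0.34, 0.0]
contact_force: [-0.5, -0.4, 0.2]
grip_width: 0.0602
gripper_force: 0.0
clock: 2.82
tcp_pos: [0.497, -0.0993, 0.2511]
orientation: [3.123, 0.34, -0.0]
contact_force: [0.7, 1.3, 0.5]
grip_width: 0.0602
gripper_force: 0.0
t 2.83 box mm [ -80.7 -269.4  251.1] F [0.7 1.3 0.5] w 0.0602
turn deg (tool) [0.01 0.   0.23]
[0.434 0.163 0.16 ] -> [  -4.7 -269.4   91. ]
[0.434 0.163 0.074] -> [ 0. -0. 86.]
```

```bash
python3 -m jog '[{"fingers":0.06,"x":-0.001,"y":-0.045,"z":0.015,"rx":0,"ry":0,"rz":0},{"fingers":0.06,"x":-0.001,"y":-0.045,"z":0.015,"rx":0,"ry":0,"rz":0},{"fingers":0.06,"x":-0.001,"y":-0.045,"z":0.015,"rx":0,"ry":0,"rz":0},{"fingers":0.06,"x":-0.001,"y":-0.045,"z":0.015,"rx":0,"ry":0,"rz":0},{"fingers":0.06,"x":-0.001,"y":-0.045,"z":0.015,"rx":0,"ry":0,"rz":0},{"fingers":0.06,"x":0,"y":-0.044,"z":0.015,"rx":0,"ry":0,"rz":0.2},{"fingers":0.06,"x":0,"y":0,"z":0,"rx":0,"ry":0,"rz":0}]'
python3 - <<'E'
from h import *
deltas(box2w([-86.5,0,74]))
im,P,ok=cloud("side"); cv2.imwrite("pics/s1.png",cv2.resize(im[150:380,180:420,::-1],None,fx=2.5,fy=2.5))
im,P,ok=cloud("top")
E
```

```text
clock: 3.7
tcp_pos: [0.4333, 0.1642, 0.1603]
orientation: [-3.122, -0.344, 0.003]
contact_force: [-0.6, -1.3, -0.5]
grip_width: 0.0597
gripper_force: 0.0
t 3.7 box mm [-87.4   1.7 160.3] F [-0.6 -1.3 -0.5] w 0.0597
turn deg (tool) [-0.07  0.1   0.38]
[0.434 0.163 0.074] -> [ 1.   1.8 86.3]
```

View pics/s1.png

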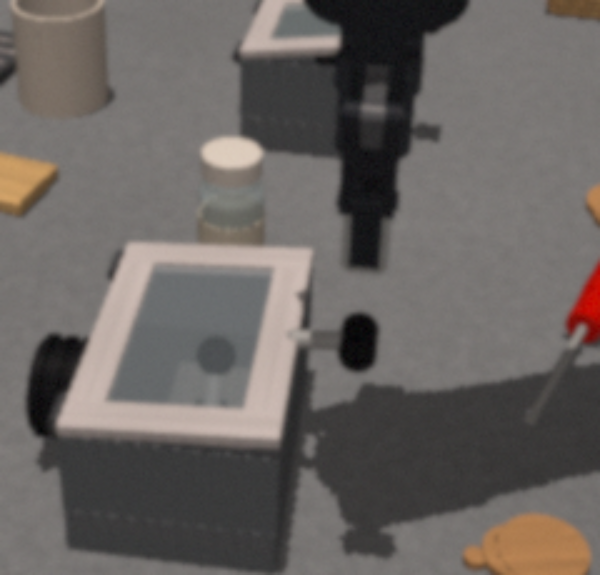

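The crop shows the fingers at (365,265), straight above the knob at (358,342). I'll descend and pinch.

```bash
python3 -m jog '[{"fingers":0.06,"x":0.001,"y":0.001,"z":0.03,"rx":0,"ry":0,"rz":0.2},{"fingers":0.06,"x":0,"y":0.001,"z":0.03,"rx":0,"ry":0,"rz":0},{"fingers":0.06,"x":0,"y":0,"z":0.025,"rx":0,"ry":0,"rz":0},{"fingers":0.02,"x":0,"y":0,"z":0,"rx":0,"ry":0,"rz":0},{"fingers":0.02,"x":0,"y":0,"z":0,"rx":0,"ry":0,"rz":0},{"fingers":0.02,"x":0,"y":0,"z":0,"rx":0,"ry":0,"rz":0},{"fingers":0.02,"x":0,"y":0,"z":0,"rx":0,"ry":0,"rz":0}]' 40
python3 - <<'E'
from h import *
p,R=st()
b=w2box(p)
# arc in box (x,z) from a0
a0=.085; A=np.linspace(a0,1.75,25); q=np.c_[55-142*np.cos(A),83+142*np.sin(A)]
print(np.round(np.diff(q,axis=0)*[1,-1],1).tolist()) # tool x, tool z
E
```

```text
clock: 4.68
tcp_pos: [0.4358, 0.1619, 0.0776]
orientation: [-3.121, -0.328, -0.001]
contact_force: [-5.7, 9.0, -2.5]
grip_width: 0.0273
gripper_force: 42.6
t 4.67 box mm [-85.3  -1.1  77.6] F [-5.7  9.  -2.5] w 0.0273
[[1.2, -9.8], [1.9, -9.7], [2.5, -9.5], [3.2, -9.3], [3.8, -9.1], [4.4, -8.8], [5.0, -8.5], [5.6, -8.1], [6.2, -7.7], [6.7, -7.2], [7.2, -6.8], [7.6, -6.3], [8.0, -5.7], [8.4, -5.1], [8.7, -4.5], [9.0, -3.9], [9.3, -3.3], [9.5, -2.6], [9.6, -2.0], [9.8, -1.3], [9.8, -0.6], [9.8, 0.1], [9.8, 0.7], [9.7, 1.4]]
```

The knob is held (27.3 mm). I'll lift along the arc.

```bash
python3 -m jog '[{"fingers":0.02,"x":0.0012,"y":0,"z":-0.0098,"rx":0,"ry":0,"rz":0},{"fingers":0.02,"x":0.0019,"y":0,"z":-0.0097,"rx":0,"ry":0,"rz":0},{"fingers":0.02,"x":0.0025,"y":0,"z":-0.0095,"rx":0,"ry":0,"rz":0},{"fingers":0.02,"x":0.0032,"y":0,"z":-0.0093,"rx":0,"ry":0,"rz":0},{"fingers":0.02,"x":0.0038,"y":0,"z":-0.0091,"rx":0,"ry":0,"rz":0},{"fingers":0.02,"x":0.0044,"y":0,"z":-0.0088,"rx":0,"ry":0,"rz":0},{"fingers":0.02,"x":0.005,"y":0,"z":-0.0085,"rx":0,"ry":0,"rz":0},{"fingers":0.02,"x":0.0056,"y":0,"z":-0.0081,"rx":0,"ry":0,"rz":0}]'
python3 -c "
from h import *
p,R=st();b=w2box(p);print(np.arctan2(b[2]+17-83,55-b[0]),np.hypot(b[2]+17-83,55-b[0]))"
```

```text
clock: 5.68
tcp_pos: [0.4639, 0.168, 0.1509]
orientation: [-3.12, -0.328, -0.004]
contact_force: [0.0, 10.2, -6.9]
grip_width: 0.0271
gripper_force: 40.2
t 5.67 box mm [-56.6  -1.  150.9] F [ 0.  10.2 -6.9] w 0.0271
0.6501978253445367 140.26158006188393
```

```bash
python3 -m jog '[{"fingers":0.02,"x":0.0062,"y":0,"z":-0.0077,"rx":0,"ry":0,"rz":0},{"fingers":0.02,"x":0.0067,"y":0,"z":-0.0072,"rx":0,"ry":0,"rz":0},{"fingers":0.02,"x":0.0072,"y":0,"z":-0.0068,"rx":0,"ry":0,"rz":0},{"fingers":0.02,"x":0.0076,"y":0,"z":-0.0063,"rx":0,"ry":0,"rz":0},{"fingers":0.02,"x":0.008,"y":0,"z":-0.0057,"rx":0,"ry":0,"rz":0},{"fingers":0.02,"x":0.0084,"y":0,"z":-0.0051,"rx":0,"ry":0,"rz":0},{"fingers":0.02,"x":0.0087,"y":0,"z":-0.0045,"rx":0,"ry":0,"rz":0},{"fingers":0.02,"x":0.009,"y":0,"z":-0.0039,"rx":0,"ry":0,"rz":0}]'
python3 -m jog '[{"fingers":0.02,"x":0.0093,"y":0,"z":-0.0033,"rx":0,"ry":0,"rz":0},{"fingers":0.02,"x":0.0095,"y":0,"z":-0.0026,"rx":0,"ry":0,"rz":0},{"fingers":0.02,"x":0.0096,"y":0,"z":-0.002,"rx":0,"ry":0,"rz":0},{"fingers":0.02,"x":0.0098,"y":0,"z":-0.0013,"rx":0,"ry":0,"rz":0},{"fingers":0.02,"x":0.0098,"y":0,"z":-0.0006,"rx":0,"ry":0,"rz":0},{"fingers":0.02,"x":0.0098,"y":0,"z":0,"rx":0,"ry":0,"rz":0},{"fingers":0.02,"x":0.0098,"y":0,"z":0.0007,"rx":0,"ry":0,"rz":0},{"fingers":0.02,"x":0.0097,"y":0,"z":0.0014,"rx":0,"ry":0,"rz":0}]'
python3 - <<'E'
from h import *
p,R=st();b=w2box(p);print(np.arctan2(b[2]+17-83,55-b[0]),np.hypot(b[2]+17-83,55-b[0]))
im,P,ok=cloud("side"); cv2.imwrite("pics/s2.png",cv2.resize(im[150:380,180:420,::-1],None,fx=2.5,fy=2.5))
E
```

```text
clock: 6.68
tcp_pos: [0.5223, 0.1808, 0.1976]
orientation: [-3.12, -0.329, 0.002]
contact_force: [-3.4, 9.0, -4.7]
grip_width: 0.0271
gripper_force: 39.6
clock: 7.68
tcp_pos: [0.5983, 0.1973, 0.2061]
orientation: [-3.119, -0.329, 0.0]
contact_force: [-3.7, 7.7, 2.0]
grip_width: 0.027
gripper_force: 39.3
t 7.67 box mm [ 81.   -0.8 206.1] F [-3.7  7.7  2. ] w 0.027
1.7541485192375617 142.4832363295213
```

View pics/s2.png

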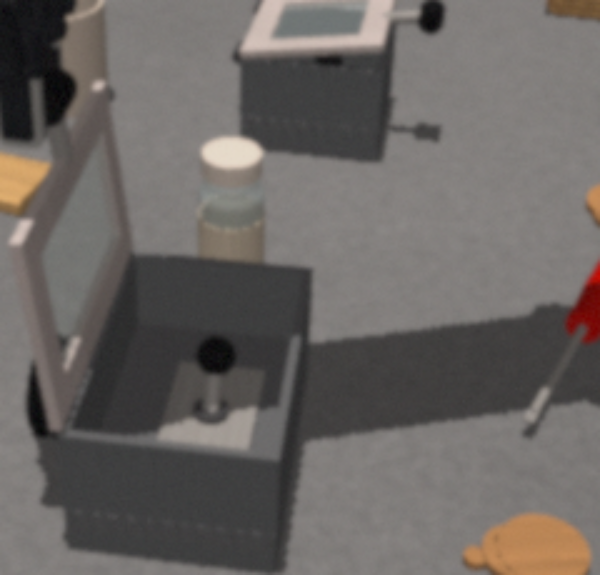

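The flap stands back at about 1.75 rad. The knob is held at (55,110) and the toggle ball shows at (215,355). I'll release, rise and move ahead of the flap.

```bash
python3 -m jog '[{"fingers":0.06,"x":0,"y":0,"z":0,"rx":0,"ry":0,"rz":0},{"fingers":0.06,"x":0,"y":0,"z":0,"rx":0,"ry":0,"rz":0},{"fingers":0.06,"x":0,"y":0,"z":0,"rx":0,"ry":0,"rz":0},{"fingers":0.06,"x":0,"y":0,"z":-0.02,"rx":0,"ry":0,"rz":0},{"fingers":0.06,"x":0,"y":0,"z":-0.03,"rx":0,"ry":0,"rz":0},{"fingers":0.06,"x":0,"y":0,"z":-0.02,"rx":0,"ry":0,"rz":0}]'
python3 -m jog '[{"fingers":0,"x":-0.03,"y":0.01,"z":0,"rx":0,"ry":0,"rz":0},{"fingers":0,"x":-0.04,"y":0.02,"z":0,"rx":0,"ry":0,"rz":0},{"fingers":0,"x":-0.04,"y":0.03,"z":0,"rx":0,"ry":0,"rz":0},{"fingers":0,"x":-0.04,"y":0.03,"z":0,"rx":0,"ry":0,"rz":0},{"fingers":0,"x":-0.04,"y":0.03,"z":0,"rx":0,"ry":0,"rz":0},{"fingers":0,"x":-0.02,"y":0.03,"z":0,"rx":0,"ry":0,"rz":0},{"fingers":0,"x":0,"y":0,"z":0,"rx":0,"ry":0,"rz":0}]'
python3 - <<'E'
from h import *
p,R=st()
for c in("top","side"):
    im,P,ok=cloud(c); b=w2box(P.reshape(-1,3)).reshape(P.shape)
    m=ok&(abs(b[...,0]+8)<30)&(abs(b[...,1])<45)&(b[...,2]>46)&(b[...,2]<82)
    q=b[m]
    if len(q): print(c,len(q),np.median(q,0),q.min(0),q.max(0))
    m=ok&(b[...,2]>95)&(b[...,2]<240)&(b[...,0]>20)&(b[...,0]<110)&(abs(b[...,1])<80)&(im.min(2)>120)
    q=b[m]
    if len(q): print("flap",len(q),np.polyfit(q[:,2],q[:,0],1),q[:,2].max())
E
```

```text
clock: 8.48
tcp_pos: [0.6, 0.1932, 0.2757]
orientation: [-3.125, -0.324, -0.002]
contact_force: [0.5, -0.1, 0.5]
grip_width: 0.06
gripper_force: 0.0
clock: 9.35
tcp_pos: [0.4239, 0.0006, 0.2744]
orientation: [3.124, 0.317, 0.001]
contact_force: [0.5, 0.9, -0.4]
grip_width: -0.0001
gripper_force: 0.0
t 9.35 box mm [-131.  -156.2  274.4] F [ 0.5  0.9 -0.4] w -0.0001
top 145 [ -8.30898657 -19.29982562  65.34841476] [-18.35885077 -29.20573301  46.16214783] [ 2.16336816 -4.394333   71.47572217]
flap 672 [ 0.13422239 41.91793256] 195.11075290664425
side 239 [ -9.27635366 -11.87108205  63.11430347] [-19.02319181 -27.29278049  46.01080765] [ 1.27316143 -3.44044008 71.46776356]
flap 366 [ 0.13461633 40.81488865] 194.4242985071261
```

```bash
python3 -m jog '[{"fingers":0,"x":0.03,"y":-0.025,"z":0.02,"rx":0,"ry":0,"rz":0},{"fingers":0,"x":0.03,"y":-0.025,"z":0.03,"rx":0,"ry":0,"rz":0},{"fingers":0,"x":0.03,"y":-0.025,"z":0.03,"rx":0,"ry":0,"rz":0},{"fingers":0,"x":0.031,"y":-0.027,"z":0.03,"rx":0,"ry":0,"rz":0.6},{"fingers":0,"x":0,"y":0,"z":0.02,"rx":0,"ry":0,"rz":0},{"fingers":0,"x":0,"y":0,"z":0,"rx":0,"ry":0,"rz":0}]'
python3 -c "
from h import *
deltas(box2w([-8,-53,110]),box2w([-8,-53,46]))"
```

```text
clock: 10.2
tcp_pos: [0.5214, 0.1296, 0.1422]
orientation: [-3.126, -0.312, 0.006]
contact_force: [-0.1, -1.0, -0.4]
grip_width: 0.0001
gripper_force: 0.0
t 10.2 box mm [ -8.5 -50.7 142.2] F [-0.1 -1.  -0.4] w 0.0001
turn deg (tool) [-0.04  0.22 -0.78]
[0.522 0.128 0.11 ] -> [ 0.7  2.3 32.2]
[0.522 0.128 0.046] -> [ 0.2  0.  64. ]
```

```bash
python3 -m jog '[{"fingers":0,"x":0,"y":0.002,"z":0.03,"rx":0,"ry":0,"rz":-0.8},{"fingers":0,"x":0,"y":0,"z":0.025,"rx":0,"ry":0,"rz":0},{"fingers":0,"x":0,"y":0,"z":0.02,"rx":0,"ry":0,"rz":0},{"fingers":0,"x":0,"y":0,"z":0.02,"rx":0,"ry":0,"rz":0},{"fingers":0,"x":0,"y":0,"z":0,"rx":0,"ry":0,"rz":0}]'
python3 -c "
from h import *
st()"
```

```text
clock: 10.82
tcp_pos: [0.5225, 0.1263, 0.0489]
orientation: [3.124, 0.33, -0.002]
contact_force: [0.4, 0.9, 0.7]
grip_width: -0.0001
gripper_force: 0.0
t 10.82 box mm [ -8.2 -54.2  48.9] F [0.4 0.9 0.7] w -0.0001
```

```bash
python3 -m jog '[{"fingers":0,"x":0,"y":-0.005,"z":0.002,"rx":0,"ry":0,"rz":0},{"fingers":0,"x":0,"y":-0.005,"z":0,"rx":0,"ry":0,"rz":0},{"fingers":0,"x":0,"y":-0.005,"z":0,"rx":0,"ry":0,"rz":0},{"fingers":0,"x":0,"y":-0.005,"z":0,"rx":0,"ry":0,"rz":0}]'
python3 -m jog '[{"fingers":0,"x":0,"y":-0.005,"z":0,"rx":0,"ry":0,"rz":0},{"fingers":0,"x":0,"y":-0.005,"z":0,"rx":0,"ry":0,"rz":0},{"fingers":0,"x":0,"y":-0.005,"z":0,"rx":0,"ry":0,"rz":0},{"fingers":0,"x":0,"y":-0.005,"z":0,"rx":0,"ry":0,"rz":0}]'
python3 -c "
from h import *
st()"
```

```text
clock: 11.32
tcp_pos: [0.5207, 0.1402, 0.0487]
orientation: [3.117, 0.323, 0.002]
contact_force: [1.5, -21.5, 21.8]
grip_width: -0.0003
gripper_force: 11.7
clock: 11.82
tcp_pos: [0.5145, 0.166, 0.0473]
orientation: [-3.124, -0.331, -0.001]
contact_force: [1.3, -1.3, 1.7]
grip_width: -0.0004
gripper_force: 1.2
t 11.82 box mm [ -7.5 -13.7  47.3] F [ 1.3 -1.3  1.7] w -0.0004
```

```bash
python3 -m jog '[{"fingers":0,"x":0,"y":-0.003,"z":0,"rx":0,"ry":0,"rz":0},{"fingers":0,"x":0,"y":0,"z":0,"rx":0,"ry":0,"rz":0}]'
cat > tg.py <<'E'
from h import *
st()
for c in("top","side"):
    im,P,ok=cloud(c); b=w2box(P.reshape(-1,3)).reshape(P.shape)
    m=ok&(abs(b[...,0]+8)<14)&(b[...,1]>-35)&(b[...,1]<45)&(b[...,2]>50)&(b[...,2]<82)&(im.max(2)<70)
    q=b[m]
    if len(q): print(c,len(q),np.median(q,0),q.min(0),q.max(0))
    cv2.imwrite(f"pics/tg_{c}.png",cv2.resize(im[150:380,180:420,::-1] if c=="side" else im[150:320,80:280,::-1],None,fx=2.5,fy=2.5))
E
python3 tg.py
```

```text
clock: 12.08
tcp_pos: [0.5134, 0.1694, 0.0468]
orientation: [-3.123, -0.332, 0.001]
contact_force: [0.3, 0.2, 0.3]
grip_width: 0.0001
gripper_force: 0.0
t 12.07 box mm [ -8.  -10.2  46.8] F [0.3 0.2 0.3] w 0.0001
top 1 [-14.39145209 -21.4394485   53.54312386] [-14.39145209 -21.4394485   53.54312386] [-14.39145209 -21.4394485   53.54312386]
side 325 [-9.98308195 16.06806685 68.01297609] [-20.10754123 -10.63568792  50.43199271] [ 1.61358689 27.78046609 80.30737937]
```

View pics/tg_side.png

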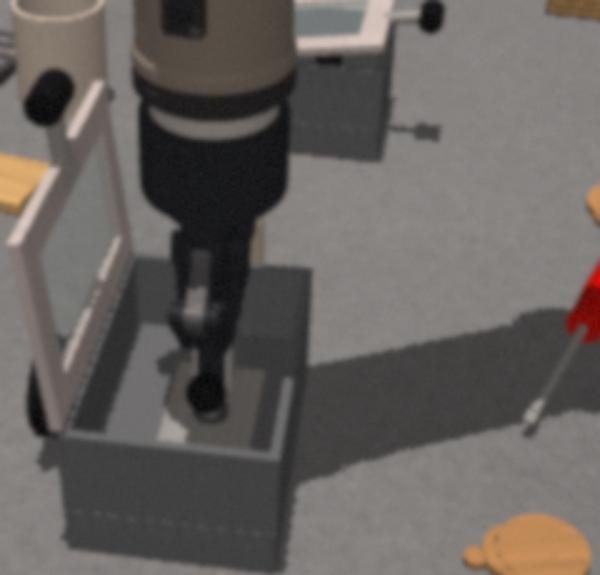

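The ball at (207,390) is over on the near (+y) side. I'll back off, rise and verify.

```bash
python3 -m jog '[{"fingers":0,"x":0,"y":0.01,"z":0,"rx":0,"ry":0,"rz":0},{"fingers":0,"x":0,"y":0.005,"z":-0.02,"rx":0,"ry":0,"rz":0},{"fingers":0,"x":0,"y":0,"z":-0.05,"rx":0,"ry":0,"rz":0},{"fingers":0,"x":0,"y":0,"z":-0.05,"rx":0,"ry":0,"rz":0},{"fingers":0,"x":-0.04,"y":0.03,"z":-0.05,"rx":0,"ry":0,"rz":0},{"fingers":0.06,"x":-0.04,"y":0.04,"z":-0.05,"rx":0,"ry":0,"rz":0},{"fingers":0.06,"x":-0.04,"y":0.05,"z":0,"rx":0,"ry":0,"rz":0},{"fingers":0.06,"x":0,"y":0,"z":0,"rx":0,"ry":0,"rz":0}]'
python3 tg.py
python3 - <<'E'
from h import *
for c in("top","side"):
    im,P,ok=cloud(c); b=w2box(P.reshape(-1,3)).reshape(P.shape)
    k=ok&(im.max(2)<60)&(b[...,2]>195)&(b[...,2]<245)&(abs(b[...,1])<22)&(b[...,0]>50)&(b[...,0]<100)
    q=b[k]; print(c,"knob",len(q),np.median(q,0) if len(q) else "",q.min(0),q.max(0))
p=55-142*np.cos(1.705),83+142*np.sin(1.705); print(p)
deltas(box2w([p[0],0,285]),box2w([p[0],0,p[1]-17]))
E
```

```text
clock: 13.18
tcp_pos: [0.4324, 0.0202, 0.2527]
orientation: [3.123, 0.318, -0.001]
contact_force: [0.1, 0.1, 0.9]
grip_width: 0.0542
gripper_force: 0.0
t 13.18 box mm [-118.6 -138.9  252.7] F [0.1 0.1 0.9] w 0.0542
top 81 [-7.46411516 16.66841969 68.36315259] [-17.78869101   7.57596495  59.8149598 ] [ 1.40683227 24.53522964 71.66813138]
side 187 [-10.23646404  20.67328973  66.04593641] [-18.88104906  10.74858695  52.99108705] [-0.08665942 26.1325764  72.76125394]
top knob 318 [ 68.74782153  -1.72549263 231.02842833] [ 61.6531041  -14.72932588 195.70483281] [ 79.81221563  13.37681698 235.45651596]
side knob 319 [ 68.04518876  10.60764225 229.69776219] [ 60.40390667 -14.15864728 211.78833108] [ 78.82761725  14.40698536 235.52338629]
(np.float64(73.99976857321346), np.float64(223.72316367309375))
t 13.38 box mm [-115.1 -133.8  252.5] F [-0.1  0.2  1.2] w 0.06
turn deg (tool) [-0.03 -0.   -0.06]
[0.591 0.197 0.285] -> [ 189.  -134.1  -32.5]
[0.591 0.197 0.207] -> [-0.   0.  78.3]
```

Toggle is over at about 1.15 rad. The knob is at box x≈70, z≈225. I'll go and pinch it again.

```bash
python3 -m jog '[{"fingers":0.06,"x":0.02,"y":-0.015,"z":-0.04,"rx":0,"ry":0,"rz":0},{"fingers":0.06,"x":0.035,"y":-0.025,"z":0,"rx":0,"ry":0,"rz":0},{"fingers":0.06,"x":0.035,"y":-0.025,"z":0,"rx":0,"ry":0,"rz":0},{"fingers":0.06,"x":0.035,"y":-0.025,"z":0,"rx":0,"ry":0,"rz":0},{"fingers":0.06,"x":0.035,"y":-0.025,"z":0,"rx":0,"ry":0,"rz":0},{"fingers":0.06,"x":0.025,"y":-0.019,"z":0,"rx":0,"ry":0,"rz":0},{"fingers":0.06,"x":0,"y":0,"z":0,"rx":0,"ry":0,"rz":0}]'
python3 -c "
from h import *
deltas(box2w([70,-.5,285]),box2w([70,-.5,207]))"
```

```text
clock: 14.25
tcp_pos: [0.5877, 0.1989, 0.2911]
orientation: [-3.121, -0.338, 0.003]
contact_force: [-0.6, -0.2, 0.7]
grip_width: 0.06
gripper_force: 0.0
t 14.25 box mm [ 70.9   3.  291.1] F [-0.6 -0.2  0.7] w 0.06
turn deg (tool) [-0.13  0.09  0.16]
[0.588 0.195 0.285] -> [-0.9  3.5  6.1]
[0.588 0.195 0.207] -> [ 0.1  0.2 78. ]
```

```bash
python3 -m jog '[{"fingers":0.06,"x":-0.001,"y":0.003,"z":0.03,"rx":0,"ry":0,"rz":0},{"fingers":0.06,"x":0,"y":0,"z":0.03,"rx":0,"ry":0,"rz":0},{"fingers":0.06,"x":0,"y":0,"z":0.025,"rx":0,"ry":0,"rz":0},{"fingers":0.06,"x":0,"y":0,"z":0,"rx":0,"ry":0,"rz":0},{"fingers":0.02,"x":0,"y":0,"z":0,"rx":0,"ry":0,"rz":0},{"fingers":0.02,"x":0,"y":0,"z":0,"rx":0,"ry":0,"rz":0},{"fingers":0.02,"x":0,"y":0,"z":0,"rx":0,"ry":0,"rz":0},{"fingers":0.02,"x":0,"y":0,"z":0,"rx":0,"ry":0,"rz":0}]' 40
python3 - <<'E'
from h import *
st()
A=np.linspace(1.68,0.0,25); q=np.c_[55-142*np.cos(A),83+142*np.sin(A)]
print(np.round(np.diff(q,axis=0)*[1,-1],1).tolist())
E
```

```text
clock: 15.25
tcp_pos: [0.5872, 0.195, 0.2096]
orientation: [-3.12, -0.334, -0.005]
contact_force: [-1.2, 5.4, 0.4]
grip_width: 0.0272
gripper_force: 41.1
t 15.25 box mm [ 69.6  -0.7 209.6] F [-1.2  5.4  0.4] w 0.0272
[[-9.9, -0.7], [-9.9, -0.0], [-9.9, 0.7], [-9.8, 1.3], [-9.7, 2.0], [-9.6, 2.7], [-9.3, 3.4], [-9.1, 4.0], [-8.8, 4.6], [-8.4, 5.2], [-8.1, 5.8], [-7.6, 6.4], [-7.2, 6.9], [-6.7, 7.4], [-6.1, 7.8], [-5.6, 8.2], [-5.0, 8.6], [-4.4, 8.9], [-3.7, 9.2], [-3.1, 9.4], [-2.4, 9.6], [-1.7, 9.8], [-1.0, 9.9], [-0.3, 9.9]]
```

Gripped. I'll lower along the arc.

```bash
python3 -m jog '[{"fingers":0.02,"x":-0.0099,"y":0,"z":-0.0007,"rx":0,"ry":0,"rz":0},{"fingers":0.02,"x":-0.0099,"y":0,"z":0,"rx":0,"ry":0,"rz":0},{"fingers":0.02,"x":-0.0099,"y":0,"z":0.0007,"rx":0,"ry":0,"rz":0},{"fingers":0.02,"x":-0.0098,"y":0,"z":0.0013,"rx":0,"ry":0,"rz":0},{"fingers":0.02,"x":-0.0097,"y":0,"z":0.002,"rx":0,"ry":0,"rz":0},{"fingers":0.02,"x":-0.0096,"y":0,"z":0.0027,"rx":0,"ry":0,"rz":0},{"fingers":0.02,"x":-0.0093,"y":0,"z":0.0034,"rx":0,"ry":0,"rz":0},{"fingers":0.02,"x":-0.0091,"y":0,"z":0.004,"rx":0,"ry":0,"rz":0}]'
python3 -m jog '[{"fingers":0.02,"x":-0.0088,"y":0,"z":0.0046,"rx":0,"ry":0,"rz":0},{"fingers":0.02,"x":-0.0084,"y":0,"z":0.0052,"rx":0,"ry":0,"rz":0},{"fingers":0.02,"x":-0.0081,"y":0,"z":0.0058,"rx":0,"ry":0,"rz":0},{"fingers":0.02,"x":-0.0076,"y":0,"z":0.0064,"rx":0,"ry":0,"rz":0},{"fingers":0.02,"x":-0.0072,"y":0,"z":0.0069,"rx":0,"ry":0,"rz":0},{"fingers":0.02,"x":-0.0067,"y":0,"z":0.0074,"rx":0,"ry":0,"rz":0},{"fingers":0.02,"x":-0.0061,"y":0,"z":0.0078,"rx":0,"ry":0,"rz":0},{"fingers":0.02,"x":-0.0056,"y":0,"z":0.0082,"rx":0,"ry":0,"rz":0}]'
python3 -c "
from h import *
p,R=st();b=w2box(p);print(np.arctan2(b[2]+15-83,55-b[0]),np.hypot(b[2]+15-83,55-b[0]))"
```

```text
clock: 16.25
tcp_pos: [0.5134, 0.1789, 0.1974]
orientation: [-3.12, -0.333, -0.012]
contact_force: [0.3, 5.7, 6.3]
grip_width: 0.0272
gripper_force: 41.5
clock: 17.25
tcp_pos: [0.4543, 0.166, 0.1438]
orientation: [-3.121, -0.334, -0.004]
contact_force: [-6.0, 4.6, 5.8]
grip_width: 0.0273
gripper_force: 48.6
t 17.25 box mm [-66.4  -1.  143.8] F [-6.   4.6  5.8] w 0.0273
0.5580261417048624 143.06014826473907
```

```bash
python3 -m jog '[{"fingers":0.02,"x":-0.005,"y":0,"z":0.0086,"rx":0,"ry":0,"rz":0},{"fingers":0.02,"x":-0.0044,"y":0,"z":0.0089,"rx":0,"ry":0,"rz":0},{"fingers":0.02,"x":-0.0037,"y":0,"z":0.0092,"rx":0,"ry":0,"rz":0},{"fingers":0.02,"x":-0.0031,"y":0,"z":0.0094,"rx":0,"ry":0,"rz":0},{"fingers":0.02,"x":-0.0024,"y":0,"z":0.0096,"rx":0,"ry":0,"rz":0},{"fingers":0.02,"x":-0.0017,"y":0,"z":0.0098,"rx":0,"ry":0,"rz":0},{"fingers":0.02,"x":-0.001,"y":0,"z":0.0095,"rx":0,"ry":0,"rz":0},{"fingers":0.02,"x":0,"y":0,"z":0,"rx":0,"ry":0,"rz":0}]'
python3 -c "
from h import *
p,R=st();b=w2box(p);print(np.arctan2(b[2]+15-83,55-b[0]),np.hypot(b[2]+15-83,55-b[0]))"
```

```text
clock: 18.25
tcp_pos: [0.4327, 0.1613, 0.0775]
orientation: [-3.121, -0.334, -0.0]
contact_force: [-6.1, 5.7, 1.9]
grip_width: 0.0271
gripper_force: 55.8
t 18.25 box mm [-88.5  -1.   77.5] F [-6.1  5.7  1.9] w 0.0271
0.06595775858870148 143.80273549932346
```

```bash
python3 -m jog '[{"fingers":0.02,"x":0.0005,"y":0,"z":0.004,"rx":0,"ry":0,"rz":0},{"fingers":0.02,"x":0.0005,"y":0,"z":0.003,"rx":0,"ry":0,"rz":0},{"fingers":0.02,"x":0,"y":0,"z":0.002,"rx":0,"ry":0,"rz":0},{"fingers":0.02,"x":0,"y":0,"z":0,"rx":0,"ry":0,"rz":0}]'
python3 -c "
from h import *
p,R=st();b=w2box(p);print(np.arctan2(b[2]+15-83,55-b[0]),np.hypot(b[2]+15-83,55-b[0]))"
```

```text
clock: 18.75
tcp_pos: [0.4324, 0.1612, 0.0684]
orientation: [-3.122, -0.335, 0.003]
contact_force: [-9.2, 5.4, 1.9]
grip_width: 0.0274
gripper_force: 56.7
t 18.75 box mm [-88.8  -1.1  68.4] F [-9.2  5.4  1.9] w 0.0274
0.0025793546198417377 143.78417036313516
```

The force is still low, with the flap at about 0. I'll release, rise and verify.

```bash
python3 -m jog '[{"fingers":0.06,"x":0,"y":0,"z":0,"rx":0,"ry":0,"rz":0},{"fingers":0.06,"x":0,"y":0,"z":0,"rx":0,"ry":0,"rz":0},{"fingers":0.06,"x":0,"y":0,"z":0,"rx":0,"ry":0,"rz":0},{"fingers":0.06,"x":0,"y":0,"z":-0.03,"rx":0,"ry":0,"rz":0},{"fingers":0.06,"x":0,"y":0,"z":-0.05,"rx":0,"ry":0,"rz":0},{"fingers":0.06,"x":0,"y":0.04,"z":-0.04,"rx":0,"ry":0,"rz":0},{"fingers":0.06,"x":0,"y":0.05,"z":-0.02,"rx":0,"ry":0,"rz":0},{"fingers":0.06,"x":0,"y":0.05,"z":0,"rx":0,"ry":0,"rz":0}]'
python3 - <<'E'
from h import *
st()
for c in("top","side"):
    im,P,ok=cloud(c); b=w2box(P.reshape(-1,3)).reshape(P.shape)
    q=b[ok&(im.min(2)>140)&(abs(b[...,0])<54)&(abs(b[...,1])<80)&(b[...,2]>70)&(b[...,2]<115)]
    A=np.c_[q[:,:2],np.ones(len(q))]; s=np.linalg.lstsq(A,q[:,2],rcond=None)[0]; print(c,len(q),"flap angle",-s[0],"z mid",s[2])
    if c=="side": cv2.imwrite("pics/end.png",cv2.resize(im[150:380,180:420,::-1],None,fx=2.5,fy=2.5))
E
```

```text
clock: 19.75
tcp_pos: [0.4654, 0.0207, 0.2102]
orientation: [3.124, 0.33, 0.008]
contact_force: [0.7, -0.5, -0.0]
grip_width: 0.0596
gripper_force: 0.0
t 19.75 box mm [ -86.2 -145.3  210.2] F [ 0.7 -0.5 -0. ] w 0.0596
top 2607 flap angle 0.06679027522491045 z mid 88.84138068662703
side 3063 flap angle 0.06990875328462529 z mid 90.4602040785779
```

View pics/end.png

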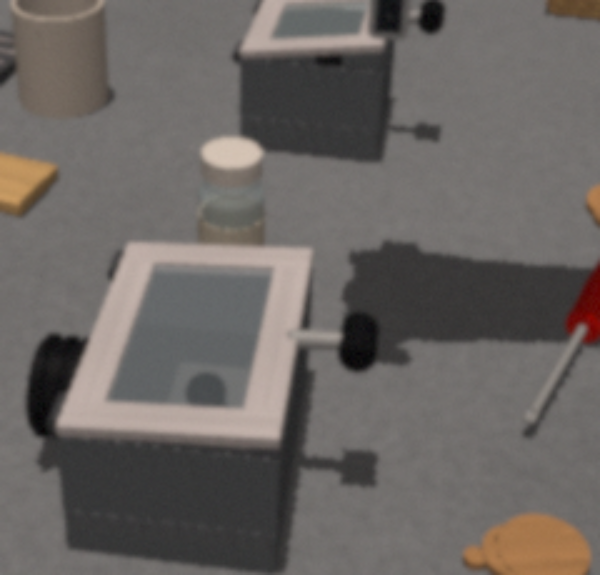

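The ball at (205,390) is over to the near side, but the flap still stands about 0.065 rad open. I'll press the knob down from above with closed fingers.

```bash
python3 -m jog '[{"fingers":0,"x":0,"y":-0.05,"z":0.02,"rx":0,"ry":0,"rz":0},{"fingers":0,"x":0,"y":-0.05,"z":0.02,"rx":0,"ry":0,"rz":0},{"fingers":0,"x":0,"y":-0.045,"z":0.02,"rx":0,"ry":0,"rz":0},{"fingers":0,"x":0,"y":0,"z":0.02,"rx":0,"ry":0,"rz":0},{"fingers":0,"x":0,"y":0,"z":0.015,"rx":0,"ry":0,"rz":0},{"fingers":0,"x":0,"y":0,"z":0,"rx":0,"ry":0,"rz":0}]'
python3 -c "
from h import *
st()"
```

```text
clock: 20.6
tcp_pos: [0.4328, 0.1632, 0.112]
orientation: [3.123, 0.329, -0.004]
contact_force: [-0.2, -0.1, -0.3]
grip_width: -0.0
gripper_force: 0.0
t 20.6 box mm [-88.    0.8 112. ] F [-0.2 -0.1 -0.3] w -0.0
```

```bash
python3 -m jog '[{"fingers":0,"x":0,"y":0,"z":0.006,"rx":0,"ry":0,"rz":0},{"fingers":0,"x":0,"y":0,"z":0.003,"rx":0,"ry":0,"rz":0},{"fingers":0,"x":0,"y":0,"z":0.003,"rx":0,"ry":0,"rz":0},{"fingers":0,"x":0,"y":0,"z":0.002,"rx":0,"ry":0,"rz":0},{"fingers":0,"x":0,"y":0,"z":0.002,"rx":0,"ry":0,"rz":0},{"fingers":0,"x":0,"y":0,"z":0,"rx":0,"ry":0,"rz":0}]'
python3 -c "
from h import *
st()"
```

```text
clock: 21.35
tcp_pos: [0.4334, 0.164, 0.0968]
orientation: [3.124, 0.331, -0.0]
contact_force: [0.5, -0.3, -0.2]
grip_width: -0.0001
gripper_force: 0.0
t 21.35 box mm [-87.3   1.5  96.8] F [ 0.5 -0.3 -0.2] w -0.0001
```

```bash
python3 -m jog '[{"fingers":0,"x":0,"y":0,"z":0.002,"rx":0,"ry":0,"rz":0},{"fingers":0,"x":0,"y":0,"z":0.002,"rx":0,"ry":0,"rz":0}]'
python3 -m jog '[{"fingers":0,"x":0,"y":0,"z":0.002,"rx":0,"ry":0,"rz":0},{"fingers":0,"x":0,"y":0,"z":0,"rx":0,"ry":0,"rz":0}]'
```

```text
clock: 21.6
tcp_pos: [0.4335, 0.164, 0.0928]
orientation: [-3.124, -0.331, -0.0]
contact_force: [-1.4, 0.2, 6.5]
grip_width: -0.0002
gripper_force: 3.5
clock: 21.85
tcp_pos: [0.4335, 0.1641, 0.0924]
orientation: [3.123, 0.33, 0.001]
contact_force: [-7.2, -2.1, 21.7]
grip_width: 0.0001
gripper_force: 10.8
```

The fingers met a hard stop at z=92.4 mm. A fully shut knob top is at 93 mm, so the flap is shut. I'll retreat and check.

```bash
python3 -m jog '[{"fingers":0,"x":0,"y":0,"z":-0.02,"rx":0,"ry":0,"rz":0},{"fingers":0,"x":0,"y":0,"z":-0.04,"rx":0,"ry":0,"rz":0},{"fingers":0,"x":0,"y":0.04,"z":-0.05,"rx":0,"ry":0,"rz":0},{"fingers":0,"x":0,"y":0.05,"z":-0.02,"rx":0,"ry":0,"rz":0},{"fingers":0,"x":0,"y":0.05,"z":0,"rx":0,"ry":0,"rz":0},{"fingers":0,"x":0,"y":0,"z":0,"rx":0,"ry":0,"rz":0},{"fingers":0,"x":0,"y":0,"z":0,"rx":0,"ry":0,"rz":0}]'
python3 - <<'E'
from h import *
st()
for c in("top","side"):
    im,P,ok=cloud(c); b=w2box(P.reshape(-1,3)).reshape(P.shape)
    q=b[ok&(im.min(2)>140)&(abs(b[...,0])<54)&(abs(b[...,1])<80)&(b[...,2]>70)&(b[...,2]<115)]
    s=np.linalg.lstsq(np.c_[q[:,:2],np.ones(len(q))],q[:,2],rcond=None)[0]; print(c,"flap angle",-s[0],"z mid",s[2])
    q=b[ok&(im.max(2)<60)&(abs(b[...,0]+87)<18)&(abs(b[...,1])<22)&(b[...,2]>60)&(b[...,2]<120)]; print("knob top",np.percentile(q[:,2],95))
E
```

```text
clock: 22.72
tcp_pos: [0.4623, 0.0285, 0.2195]
orientation: [-3.124, -0.33, 0.001]
contact_force: [-0.7, 0.2, -0.1]
grip_width: 0.0003
gripper_force: 0.0
t 22.73 box mm [ -87.7 -137.1  219.5] F [-0.7  0.2 -0.1] w 0.0003
top flap angle -0.0015482744526812717 z mid 85.03930176636199
knob top 91.77292475925505
side flap angle -0.0006120638426784627 z mid 86.61713403885969
knob top 93.62502489667389
```

The flap reads 0.00 rad in both cameras, so it is fully shut.

```bash
python3 -c "
from bench import r
print(r.hand_in())"
```

```text
the job is handed in; nothing more can be done
None
```

Job handed in at about 23 s: the wider box's toggle is flipped to about 1.15 rad, its flap is measured fully shut, the arm is clear, and I kept the robot clear of the narrower box; the hand-in returned no verdict.

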